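Fit the clamping lever on the board holder

TASK

The clamping lever of the circuit-board holder has come off. Line its splined bore up with the splines of the holder's spindle, slide it down fully home without forcing it, then turn it clockwise (seen from above) until the jaw is shut tight on the circuit board. Let go of the lever and leave the other things on the bench where they are.

Things in the scene. Friction and masses are not known exactly. Their poses are not given: they have to be found in the camera images.
- holder: fixed blue and black circuit-board holder, base plate 170 (x) x 100 (y) x 14 mm; origin: centre of its underside, z up. A 50 x 50 mm tower with the upright steel spindle at x = -45 mm; a green circuit board on edge at x = +52 mm, 100 mm wide, top 68 mm above the bench; a black jaw slides along +x between them. Only the spindle is higher than 68 mm
- spindle_nose (a point): centre of the top of the upright steel spindle, on its axis, 84 mm above the bench. Below it: tapered round nose 8 mm long (11 mm diameter at the tip, 17 mm at its foot), then the spline, 16 mm long. Axes are the holder's: they do NOT show at which angle the spline teeth stand; that varies by up to 86 deg from time to time, so expect any angle
- lever_boss (a point): centre of the square boss (24 x 24 mm, 30 mm tall, top face 15 mm above this point), the place to hold the loose dark steel clamping lever (0.16 to 0.25 kg). It stands on a hub of 41 mm diameter, 33 mm tall; the lever lies hub down on the bench, z up, so this point is 48 mm above the bench. The boss's faces are square to the x and y axes; the arm points along +x
- lever_bore (a point): centre of the bore's mouth in the lever's underside, 48 mm below lever_boss. Blind bore 27 mm deep; in its lowest 16 mm four inner teeth 10.4 mm wide, 20 mm between opposite teeth, 30.4 mm across slots. A slot lies along +x, others every 90 deg: the lever fits in four positions, any will do. Play: 1.5 mm sideways on the nose; 0.8 mm and 5 deg on the spline
- jaw (a joint): travel of the sliding jaw (m): near 0 open, 0.008 shut on the board. The spindle drives it by a cam with lost motion: it stays still during the first 0 to 1.5 rad of the turn, then travels 8 mm in the last 0.9 rad before the stop
- spindle_shoulder (a point): centre of the flat round shoulder (38 mm diameter) at the spline's foot, on the spindle axis, 60 mm above the bench, where the lever sits when home. Spline: four straight teeth 5 mm wide, every 90 deg, 28 mm over the tips, core 17 mm. The spindle is stiff (0.2 to 0.3 Nm), turns clockwise from above by 0.9 to 2.4 rad from its start to a hard stop (jaw shut), stays where left
- lever_end (a point): centre of the upright round grip (18 mm diameter, from 18 to 62 mm above the lever's underside) at the arm's end, 75 mm from the bore axis; the arm is 16 mm wide, at 18 to 30 mm height

How it is judged:
On the way:
1. the lever sits fully home on the spindle's spline, the jaw still open (z of lever_bore in the frame of holder between 0.055 and 0.0625 m and horizontal distance between lever_bore and spindle_nose below 0.003 m and value of joint jaw below 0.005 m), for 0.2 s.
At the end, for the whole second after the job is handed in: The lever is fully home on the spindle (underside within 2.5 mm of the shoulder, within 3 mm of the axis, upright within 5 deg), the jaw is shut on the board (travel over 7.2 of 8 mm), and the lever is released and at rest (value of joint jaw above 0.0072 m and z of lever_bore in the frame of holder between 0.055 and 0.0625 m and horizontal distance between lever_bore and spindle_nose below 0.003 m and angle between lever_bore's own z axis and vertical below 0.09 rad and linear speed of lever below 0.01 m/s); the robot touches nothing.
It fails at once if the lever is forced: pressed on the holder with more than 40 N while it is not yet home (z of lever_bore in the frame of holder above 0.063 m and contact force between lever and holder above 40 N).
It fails at once if another thing on the bench is moved by more than 30 mm (distance of any of solder_reel, flux_jar, parts_tray, screwdriver, cutters, parts_dish, heatsink from where it was at the start of the episode above 0.03 m).
It also fails if it takes over 72 s, if anything falls off the work surface, if the arm or the gripper's body presses on something with over 40 N, if the wrist force passes 120 N, or if a joint passes its speed limit or range.

ROBOT

A 6-joint arm with a two-finger parallel gripper is mounted at the origin on the work surface. World frame = base frame: x ahead of the robot, y to its left, z up, the work surface at z = 0. Lengths are in m, angles in rad, forces in N, time in s.
With the tool pointing down it reaches from about 0.275 to 0.825 m from the base axis. Payload 5.2 kg.
Tool frame: the origin (TCP) lies midway between the tips of the shut fingers; the grasp point (between the pads) lies 19 mm behind it; z points along the fingers, y is the line along which they close (so a half turn about z gives the same grasp; the last joint's range is limited). The gripper opens to 93 mm and grips with 3 to 60 N. Pads are 15 mm wide; open, the fingers measure 128 mm over their backs; the gripper's body (75 mm by 188 mm) begins 65 mm behind the grasp point.
Start: joints at [1.145, 0.259, 1.535, -0, 1.348, -0.203], TCP at [0.122, 0.536, 0.193] pointing down, gripper open.
Joint ranges: [-3.14, 3.14], [-0.91, 2.08], [0.19, 2.58], [-1.22, 4.36], [0.22, 2.71], [-3.12, 3.12]. Speed limits (rad/s): [2.57, 2.57, 3.14, 3.14, 3.14, 3.14].

INTERFACE

Orientations are given as a unit quaternion [x, y, z, w].
In Python, from cell import ctrl, viewer, job_done gives the robot as it stands.
- The arm moves only by the shell command python3 -m handwheel 'ROWS' [OPENING]. ROWS is JSON, a list of rows, each an object of numbers: "x", "y", "z": the shift along the tool's x, y, z in m; "rx", "ry", "rz": the turn, a rotation vector about the tool's x, y, z in degrees. A call has 1 to 5 rows; each row shifts and turns the commanded pose from where the row before left it, along the tool's axes as they then stand; what a row does not reach is not made up. A row lasts 1/10 s, in which the tool goes at most 50 mm and 8.59 degrees, less where a joint would pass 70% of its speed; a pose out of reach is approached as far as the arm can. A call with a gripper value outside its range is refused whole. OPENING is the finger opening in m, from 0 to 0.093, set as the call begins (- or left out, the last holds). The fingers move at their own pace and stop on an object; the grip force is fixed at half the most. Time passes only in rows, so rows that do not move let the fingers close. It gives the time, the measured TCP pose, the force, the opening and the grip force at its end, in the units of the state.
- ctrl.sense(): the state, without advancing time (a new reading comes with each control period).
- viewer.get_image(name): name is "scene" or "side" or "wrist"; returns a dict with "pixels" (420x560x3 uint8, blue, green, red), "mtx" (3x3 intrinsics, pixels), "rvec" (rotation vector, rad) and "tvec" (3), from world to camera coordinates, as OpenCV has them. Camera axes: x right, y down, z forward; pixel columns grow to the right and rows downward; lengths in m; the calibration is good to about 2 mm. A picture is of the moment at which its call begins. There is no depth.
- job_done(): hands the job in; it is judged then, once.
The state is a dict: "t": time; "joint_pos": joint angles; "joint_vel": joint speeds; "joint_efforts": joint torques, N m; "tool_pos": TCP position; "eef_rot": TCP orientation; "ft_force": force on the tool from outside, world axes, zero at the start; "ft_torque": the same for the moment, N m; "finger_gap": finger opening in m; "grip_force": force on a finger pad.
Only numpy, scipy, OpenCV 4.12 (cv2) and the standard library are available. Lean on these libraries where they do the work, as an engineer would, in place of code of your own. Each camera call takes 0.05 s, during which the arm holds its last target. There are 200 camera calls.

## Working session

There is one attempt and no reset: what is moved stays moved. The work goes in short steps, Python scripts to look and compute and a shell command to move; the robot and the scene stay as the last step left them, time stands still between calls to the robot, and variables do not carry over. Pictures are saved under pics/ and viewed, at most 10 in all, crops included, and the job is handed in when it is done.

```bash
mkdir -p pics; ls; cat > h.py <<'E'
import numpy as np, cv2
from cell import ctrl, viewer, job_done
def grab(n,fn=None):
    d=viewer.get_image(n)
    if fn: cv2.imwrite('pics/'+fn,d['pixels'])
    d['R']=cv2.Rodrigues(np.array(d['rvec'],float))[0]; d['t']=np.array(d['tvec'],float).ravel(); d['K']=np.array(d['mtx'])
    return d
def ray(d,uv):
    c=-d['R'].T@d['t']; v=d['R'].T@np.linalg.solve(d['K'],[uv[0],uv[1],1]); return c,v
def onz(d,uv,z):
    c,v=ray(d,uv); return c+v*(z-c[2])/v[2]
def proj(d,p):
    q=d['K']@(d['R']@np.array(p)+d['t']); return q[:2]/q[2]
E
python3 - <<'E'
from h import *
a=grab('scene','s0.png');b=grab('wrist','w0.png');c=grab('side','d0.png')
for d in(a,b,c):print(d['K'].tolist(),(-d['R'].T@d['t']).round(3),d['R'][2].round(2))
s=ctrl.sense();print(s['tool_pos'],s['eef_rot'],s['t'],s['finger_gap'])
E
```

```text
pics
[[413.59178948833, 0.0, 276.05631576604077], [0.0, 413.59178948833, 206.67012073980493], [0.0, 0.0, 1.0]] [1.022 0.    0.576] [-0.7  -0.05 -0.71]
[[327.67051663743507, 0.0, 279.59546209089933], [0.0, 327.67051663743507, 207.8508931088887], [0.0, 0.0, 1.0]] [0.043 0.553 0.383] [ 0.28 -0.07 -0.96]
[[469.6666364616918, 0.0, 276.12681842703097], [0.0, 469.6666364616918, 207.17259375307202], [0.0, 0.0, 1.0]] [ 0.343 -0.635  0.543] [ 0.21  0.76 -0.62]
[0.12130714 0.53598141 0.19210814] [ 1.11145600e-01  9.93803879e-01 -6.78405168e-04 -2.12512141e-04] 0.15 0.09268106021208
```

View pics/s0.png

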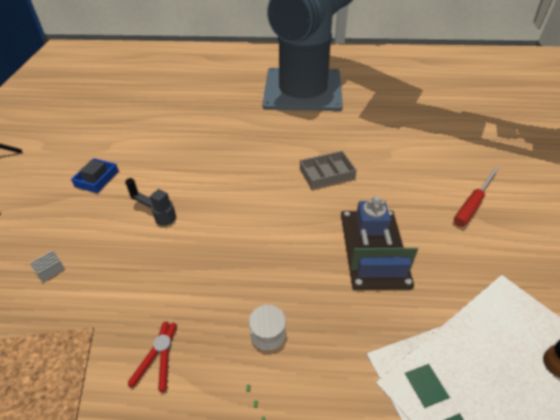

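View pics/w0.png

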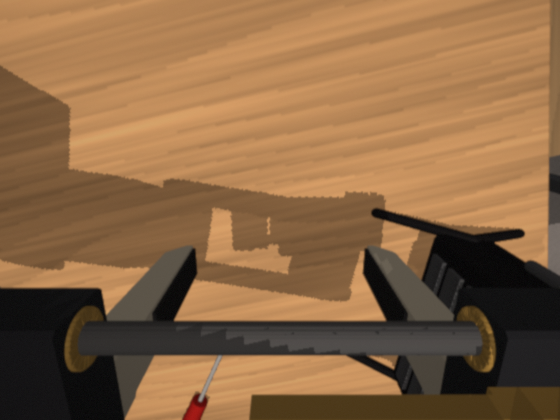

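The scene picture shows the loose lever at the left: boss top about (160,195), grip top (131,182). The holder is to the right, with its spindle top about (376,201). The wrist picture shows only empty bench, the shadow and the screwdriver tip.

```bash
python3 - <<'E'
from h import *
im=cv2.imread('pics/s0.png');im2=cv2.imread('pics/d0.png')
a=grab('scene')
print('boss',onz(a,(160,195),.063),'grip',onz(a,(131,182),.062),'spindle',onz(a,(376,201),.084))
# base plate corners rough
for p in [(342,212),(394,210),(412,287),(351,289)]:print(onz(a,p,.014).round(3))
A=cv2.resize(im[165:235,110:190],None,fx=5,fy=5,interpolation=3)
B=cv2.resize(im[185:300,330:425],None,fx=4,fy=4,interpolation=3)
C=np.zeros((460,780,3),np.uint8);C[:350,:400]=A;C[:460,400:780]=B;cv2.imwrite('pics/crop.png',C)
E
```

```text
boss [ 0.49469186 -0.250173    0.063     ] grip [ 0.46143968 -0.31453522  0.062     ] spindle [0.51266329 0.13120942 0.084     ]
[0.473 0.083 0.014]
[0.463 0.181 0.014]
[0.635 0.186 0.014]
[0.644 0.089 0.014]
```

View pics/crop.png

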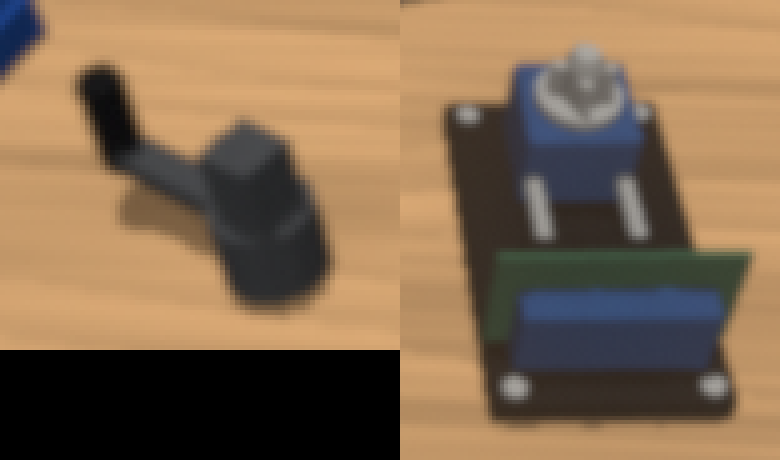

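The crop shows the lever's boss top at about (159,194.6) in the full picture, with the arm pointing away to the grip at upper left. On the holder the spindle nose is at about (376,198) and the jaw is open. I'll go above the spindle first for a close look, because it's on the way to the lever.

```bash
python3 -m handwheel '[{"x":-0.039,"y":-0.026},{"x":-0.039,"y":-0.026},{"x":-0.039,"y":-0.026},{"x":-0.039,"y":-0.026},{"x":-0.039,"y":-0.026}]'
python3 -m handwheel '[{"x":-0.039,"y":-0.026},{"x":-0.039,"y":-0.026},{"x":-0.039,"y":-0.026},{"x":-0.039,"y":-0.026},{"x":-0.039,"y":-0.026}]'
python3 -m handwheel '[{"x":-0.039,"y":-0.024},{"x":-0.039,"y":-0.024},{"z":0.04},{"z":0.04},{}]'
python3 - <<'E'
from h import *
d=grab('wrist','w1.png');c=grab('wrist')
cc=(-d['R'].T@d['t']);print(cc.round(3),ctrl.sense()['tool_pos'],proj(d,(.513,.131,.084)))
E
```

```text
[0.043 0.554 0.383] [0.12141315 0.53624567 0.19246908] [ 53.54708719 531.30378298]schema error: expected keys x, y, z, rx, ry, rz
schema error: expected keys x, y, z, rx, ry, rz
schema error: expected keys x, y, z, rx, ry, rz
```

View pics/w1.png

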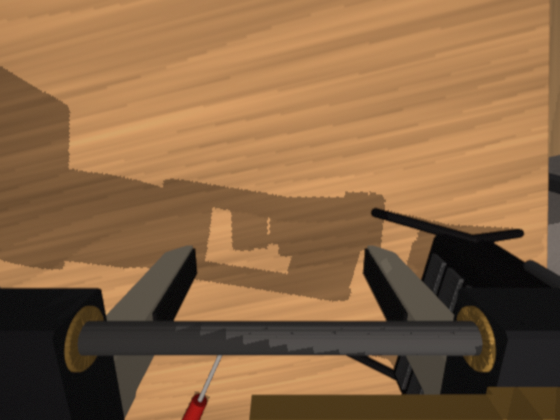

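The picture is the same view as before: every row needs all six keys, so the arm has not moved. I'll send the moves again with all the keys.

```bash
python3 -m handwheel '[{"x":-0.039,"y":-0.026,"z":0,"rx":0,"ry":0,"rz":0},{"x":-0.039,"y":-0.026,"z":0,"rx":0,"ry":0,"rz":0},{"x":-0.039,"y":-0.026,"z":0,"rx":0,"ry":0,"rz":0},{"x":-0.039,"y":-0.026,"z":0,"rx":0,"ry":0,"rz":0},{"x":-0.039,"y":-0.026,"z":0,"rx":0,"ry":0,"rz":0}]' &&
python3 -m handwheel '[{"x":-0.039,"y":-0.026,"z":0,"rx":0,"ry":0,"rz":0},{"x":-0.039,"y":-0.026,"z":0,"rx":0,"ry":0,"rz":0},{"x":-0.039,"y":-0.026,"z":0,"rx":0,"ry":0,"rz":0},{"x":-0.039,"y":-0.026,"z":0,"rx":0,"ry":0,"rz":0},{"x":-0.039,"y":-0.026,"z":0,"rx":0,"ry":0,"rz":0}]' &&
python3 -m handwheel '[{"x":-0.039,"y":-0.024,"z":0,"rx":0,"ry":0,"rz":0},{"x":-0.039,"y":-0.024,"z":0,"rx":0,"ry":0,"rz":0},{"x":0,"y":0,"z":0.04,"rx":0,"ry":0,"rz":0},{"x":0,"y":0,"z":0.04,"rx":0,"ry":0,"rz":0},{"x":0,"y":0,"z":0,"rx":0,"ry":0,"rz":0}]' &&
python3 - <<'E'
from h import *
d=grab('wrist','w2.png')
cc=(-d['R'].T@d['t']);print(cc.round(3),ctrl.sense()['tool_pos'],proj(d,(.513,.131,.084)))
u,v=proj(d,(.513,.131,.075)).astype(int)
cv2.imwrite('pics/w2c.png',cv2.resize(d['pixels'][max(0,v-70):v+70,max(0,u-90):u+90],None,fx=4,fy=4,interpolation=2));print(u-90,v-70)
E
```

```text
t: 0.8
tool_pos: [0.2839, 0.3651, 0.1929]
eef_rot: [0.111, 0.994, 0.0, 0.0]
ft_force: [0.8, -0.4, -0.2]
finger_gap: 0.093
grip_force: 0.0
t: 1.3
tool_pos: [0.4455, 0.195, 0.193]
eef_rot: [0.111, 0.994, 0.0, 0.0]
ft_force: [0.7, -0.5, 0.5]
finger_gap: 0.0926
grip_force: 0.0
t: 1.8
tool_pos: [0.5057, 0.1318, 0.1078]
eef_rot: [0.112, 0.994, -0.001, -0.005]
ft_force: [-1.2, 0.8, -0.4]
finger_gap: 0.0929
grip_force: 0.0
[0.429 0.149 0.3  ] [0.50767086 0.1323091  0.11077107] [281.63373626 239.1890672 ]
191 164
```

View pics/w2c.png

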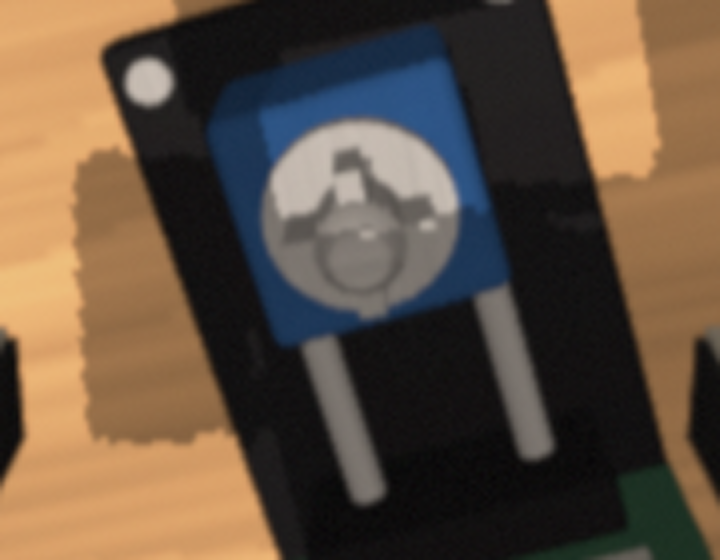

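The crop shows the round shoulder centred at (360,215) and the nose top at (360,258), in crop pixels. The tooth tops are at about (348,183) and (374,305), with a third near (425,225). So the teeth stand about 11° off the image vertical.

```bash
python3 - <<'E'
from h import *
d=grab('wrist')
f=lambda x,y,z:onz(d,(191+x/4,164+y/4),z)
print('nose',f(360,258,.084),'shoulder',f(360,215,.060))
t=[f(348,183,.076),f(374,307,.076),f(425,225,.076)]
m=(t[0]+t[1])/2
for q in t: print(q.round(4),np.degrees(np.arctan2(*(q-m)[1::-1])).round(1),np.linalg.norm(q-m).round(4))
# teeth candidates: angles mod 90
# guide rods: holder yaw
a=f(385,500,.05)-f(320,340,.05);b=f(540,455,.05)-f(492,295,.05)
print([np.degrees(np.arctan2(v[1],v[0])).round(1) for v in(a,b)])
s=ctrl.sense();print(s['tool_pos'],s['eef_rot'],s['joint_pos'])
E
```

```text
nose [0.50820881 0.13256361 0.084     ] shoulder [0.50812535 0.13263557 0.06      ]
[0.4966 0.133  0.076 ] 178.5 0.0123
[0.5211 0.1324 0.076 ] -1.5 0.0123
[0.5074 0.1449 0.076 ] 96.4 0.0123
[np.float64(7.5), np.float64(4.5)]
[0.50953568 0.13267786 0.1129345 ] [ 1.11114974e-01  9.93807246e-01 -1.07582497e-04 -7.80654907e-04] [ 4.26918092e-02  2.86486003e-01  1.70429717e+00  2.94743234e-05
  1.15238532e+00 -1.30542664e+00]
```

```bash
python3 -m handwheel '[{"x":-0.0087,"y":-0.047,"z":-0.006,"rx":0,"ry":0,"rz":0},{"x":-0.0087,"y":-0.047,"z":-0.006,"rx":0,"ry":0,"rz":0},{"x":-0.0087,"y":-0.047,"z":-0.006,"rx":0,"ry":0,"rz":0},{"x":-0.0087,"y":-0.047,"z":-0.006,"rx":0,"ry":0,"rz":0},{"x":-0.0087,"y":-0.047,"z":-0.006,"rx":0,"ry":0,"rz":0}]' 0.06 | head -2 &&
python3 -m handwheel '[{"x":-0.0087,"y":-0.047,"z":-0.006,"rx":0,"ry":0,"rz":0},{"x":-0.0087,"y":-0.047,"z":-0.006,"rx":0,"ry":0,"rz":0},{"x":-0.0087,"y":-0.047,"z":0,"rx":0,"ry":0,"rz":0},{"x":0,"y":0,"z":0,"rx":0,"ry":0,"rz":7.1},{"x":0,"y":0,"z":0,"rx":0,"ry":0,"rz":7.1}]' &&
python3 -m handwheel '[{"x":0,"y":0,"z":0,"rx":0,"ry":0,"rz":0},{"x":0,"y":0,"z":0,"rx":0,"ry":0,"rz":0}]' &&
python3 - <<'E'
from h import *
d=grab('wrist','w3.png')
u,v=proj(d,(.4945,-.250,.05)).astype(int);print(u-90,v-70)
cv2.imwrite('pics/w3c.png',cv2.resize(d['pixels'][max(0,v-70):v+70,max(0,u-90):u+90],None,fx=4,fy=4,interpolation=2))
E
```

```text
t: 2.4
tool_pos: [0.5018, -0.1082, 0.1464]
t: 2.9
tool_pos: [0.4958, -0.252, 0.1579]
eef_rot: [0.237, 0.972, -0.001, 0.002]
ft_force: [0.6, 0.2, 0.9]
finger_gap: 0.0598
grip_force: 0.0
t: 3.1
tool_pos: [0.4957, -0.2497, 0.1569]
eef_rot: [0.231, 0.973, -0.001, 0.002]
ft_force: [-0.3, 0.1, -0.3]
finger_gap: 0.0601
grip_force: 0.0
189 126
```

View pics/w3c.png

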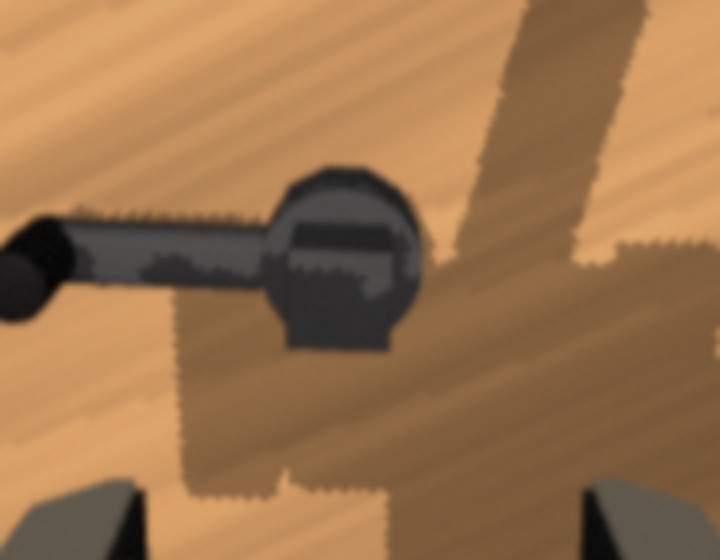

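The crop shows the boss top with corners at about (289,249), (393,250), (389,351) and (286,349). The arm runs left to the grip top at about (15,290). The boss faces are within about 2° of the tool axes.

```bash
cat >> h.py <<'E'
from scipy.spatial.transform import Rotation as Ro
def need(p):
    s=ctrl.sense(); R=Ro.from_quat(s['eef_rot']).as_matrix()
    print('pos',np.round(s['tool_pos'],4),'yaw',np.degrees(np.arctan2(R[1,0],R[0,0])).round(2),'shift tool mm',(R.T@(np.array(p)-s['tool_pos'])*1000).round(1))
E
python3 - <<'E'
from h import *
d=grab('wrist')
f=lambda x,y,z:onz(d,(189+x/4,126+y/4),z)
P=[f(289,249,.063),f(393,250,.063),f(389,351,.063),f(286,349,.063)]
c=sum(P)/4
ang=lambda v:np.degrees(np.arctan2(v[1],v[0])).round(1)
print(c,[ang(P[i]-P[j]) for i,j in((0,1),(3,2),(0,3),(1,2))],[np.linalg.norm(P[i]-P[j]).round(4) for i,j in((0,1),(3,2),(0,3),(1,2))])
g=f(15,290,.062);print(g,ang(g-c),np.linalg.norm(g-c),ang(f(75,220,.03)-f(270,228,.03)),ang(f(75,288,.03)-f(265,291,.03)))
need((c[0],c[1],.036))
E
```

```text
[ 0.49250159 -0.25437869  0.063     ] [np.float64(-117.2), np.float64(-117.8), np.float64(150.7), np.float64(151.5)] [np.float64(0.0232), np.float64(0.0235), np.float64(0.0234), np.float64(0.0237)]
[ 0.45774385 -0.3188285   0.062     ] -118.3 0.07323167507362205 -119.1 -117.6
pos [ 0.4953 -0.2492  0.156 ] yaw 153.24 shift tool mm [  0.4  -5.8 120. ]
```

```bash
python3 -m handwheel '[{"x":0.0004,"y":-0.0058,"z":0.02,"rx":0,"ry":0,"rz":1},{"x":0,"y":0,"z":0.04,"rx":0,"ry":0,"rz":0},{"x":0,"y":0,"z":0.035,"rx":0,"ry":0,"rz":0},{"x":0,"y":0,"z":0.02,"rx":0,"ry":0,"rz":0},{"x":0,"y":0,"z":0,"rx":0,"ry":0,"rz":0}]' &&
python3 -m handwheel '[{"x":0,"y":0,"z":0,"rx":0,"ry":0,"rz":0},{"x":0,"y":0,"z":0,"rx":0,"ry":0,"rz":0}]'; python3 -c "
from h import *
need((.4925,-.2544,.037))"
```

```text
t: 3.7
tool_pos: [0.4899, -0.2524, 0.0371]
eef_rot: [0.24, 0.971, 0.001, -0.003]
ft_force: [-0.1, -0.5, 0.3]
finger_gap: 0.0603
grip_force: 0.0
t: 3.9
tool_pos: [0.4929, -0.2552, 0.0415]
eef_rot: [0.241, 0.97, -0.001, 0.001]
ft_force: [0.9, 0.1, 0.1]
finger_gap: 0.0598
grip_force: 0.0
pos [ 0.4929 -0.2552  0.0415] yaw 152.09 shift tool mm [0.8 0.5 4.5]
```

```bash
python3 -m handwheel '[{"x":0.0005,"y":0.0005,"z":0.0045,"rx":0,"ry":0,"rz":0},{"x":0,"y":0,"z":0,"rx":0,"ry":0,"rz":0},{"x":0,"y":0,"z":0,"rx":0,"ry":0,"rz":0}]' &&
python3 -m handwheel '[{"x":0,"y":0,"z":0,"rx":0,"ry":0,"rz":0},{"x":0,"y":0,"z":0,"rx":0,"ry":0,"rz":0},{"x":0,"y":0,"z":0,"rx":0,"ry":0,"rz":0},{"x":0,"y":0,"z":0,"rx":0,"ry":0,"rz":0},{"x":0,"y":0,"z":0,"rx":0,"ry":0,"rz":0}]' 0.01; python3 -c "
from h import *
need((.4925,-.2544,.037))"
```

```text
t: 4.2
tool_pos: [0.4916, -0.2539, 0.0357]
eef_rot: [0.242, 0.97, -0.0, 0.0]
ft_force: [0.6, -0.0, -0.3]
finger_gap: 0.0601
grip_force: 0.0
t: 4.7
tool_pos: [0.4915, -0.2538, 0.0352]
eef_rot: [0.242, 0.97, 0.0, -0.0]
ft_force: [0.3, -0.1, -0.1]
finger_gap: 0.0246
grip_force: 0.0
pos [ 0.4915 -0.2538  0.0352] yaw 152.04 shift tool mm [-1.2 -0.1 -1.8]
```

```bash
python3 -m handwheel '[{"x":0,"y":0,"z":0,"rx":0,"ry":0,"rz":0},{"x":0,"y":0,"z":0,"rx":0,"ry":0,"rz":0},{"x":0,"y":0,"z":0,"rx":0,"ry":0,"rz":0}]' && python3 -c "
from h import *
need((.4925,-.2544,.036))" &&
python3 -m handwheel '[{"x":0,"y":0,"z":-0.02,"rx":0,"ry":0,"rz":0},{"x":0,"y":0,"z":-0.04,"rx":0,"ry":0,"rz":0},{"x":0,"y":0,"z":-0.04,"rx":0,"ry":0,"rz":0},{"x":0,"y":0,"z":-0.02,"rx":0,"ry":0,"rz":0},{"x":0,"y":0,"z":0,"rx":0,"ry":0,"rz":0}]' && python3 -m handwheel '[{"x":0,"y":0,"z":0,"rx":0,"ry":0,"rz":0},{"x":0,"y":0,"z":0,"rx":0,"ry":0,"rz":0}]' &&
python3 - <<'E'
from h import *
need((.508,.1326,.165))
d=grab('wrist','w4.png')
s=ctrl.sense()
u,v=proj(d,np.array(s['tool_pos'])).astype(int);print(u-90,v-70)
cv2.imwrite('pics/w4c.png',cv2.resize(d['pixels'][max(0,v-70):v+70,max(0,u-90):u+90],None,fx=4,fy=4,interpolation=2))
E
```

```text
t: 5.0
tool_pos: [0.4915, -0.2538, 0.0352]
eef_rot: [0.242, 0.97, -0.0, 0.0]
ft_force: [-0.3, 0.3, -1.1]
finger_gap: 0.0226
grip_force: 30.0
pos [ 0.4915 -0.2538  0.0352] yaw 152.04 shift tool mm [-1.2 -0.  -0.8]
t: 5.5
tool_pos: [0.4932, -0.2551, 0.1585]
eef_rot: [0.242, 0.97, -0.001, 0.003]
ft_force: [0.1, -0.1, -2.2]
finger_gap: 0.0224
grip_force: 30.0
t: 5.7
tool_pos: [0.4903, -0.2529, 0.1532]
eef_rot: [0.242, 0.97, 0.001, -0.002]
ft_force: [-0.9, -0.9, -1.4]
finger_gap: 0.0226
grip_force: 30.0
pos [ 0.4903 -0.2529  0.1532] yaw 152.03 shift tool mm [165.2 348.7 -11. ]
190 172
```

View pics/w4c.png

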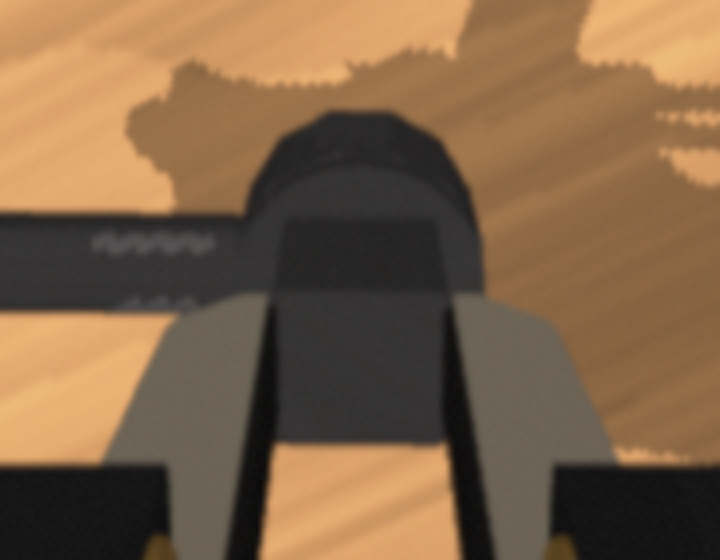

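The crop shows the lever held squarely: the boss top spans about x 275–447 and y 292–442 between the pads, and the arm is level to the left. Next I work out the boss offset in the tool frame and the shift to the spindle.

```bash
python3 - <<'E'
from h import *
d=grab('wrist');s=ctrl.sense();R=Ro.from_quat(s['eef_rot']).as_matrix();p=np.array(s['tool_pos'])
f=lambda x,y:R.T@(onz(d,(190+x/4,172+y/4),p[2]+.0278)-p)*1000
for q in((278,292),(445,292),(445,442),(275,442)):print(f(*q).round(1))
# TCP projection sanity: pads midline
print(proj(d,p+R@[0,0,-.0278]),(d['K'][0,0]),p,R@[0,0,1])
b=np.mean([f(*q) for q in((278,292),(445,292),(445,442),(275,442))],0);b[2]=0;print('boss in tool',b)
th=np.radians(180);R2=np.array([[np.cos(th),np.sin(th),0],[np.sin(th),-np.cos(th),0],[0,0,-1]])
t=np.array([.5081,.1326,.14])-R2@(b/1000);print('target tcp',t);need(t)
E
```

```text
[ 10.3 -11.3 -27.8]
[ 10.4  11.2 -27.8]
[-12.3  11.7 -27.8]
[-12.3 -12.1 -27.9]
[280.39176153 262.47831344] 327.67051663743507 [ 0.49049866 -0.25301454  0.1532795 ] [-0.00286862  0.00232357 -0.99999319]
boss in tool [-0.97044134 -0.1117415   0.        ]
target tcp [0.50712956 0.13271174 0.14      ]
pos [ 0.4905 -0.253   0.1533] yaw 152.03 shift tool mm [166.2 348.5  14.1]
```

```bash
python3 -m handwheel '[{"x":0.0208,"y":0.0436,"z":0,"rx":0,"ry":0,"rz":0},{"x":0.0208,"y":0.0436,"z":0,"rx":0,"ry":0,"rz":0},{"x":0.0208,"y":0.0436,"z":0,"rx":0,"ry":0,"rz":0},{"x":0.0208,"y":0.0436,"z":0,"rx":0,"ry":0,"rz":0},{"x":0.0208,"y":0.0436,"z":0,"rx":0,"ry":0,"rz":0}]' | head -2 &&
python3 -m handwheel '[{"x":0.0208,"y":0.0436,"z":0,"rx":0,"ry":0,"rz":0},{"x":0.0208,"y":0.0436,"z":0,"rx":0,"ry":0,"rz":0},{"x":0.0208,"y":0.0436,"z":0,"rx":0,"ry":0,"rz":0},{"x":0,"y":0,"z":0,"rx":0,"ry":0,"rz":-7},{"x":0,"y":0,"z":0,"rx":0,"ry":0,"rz":-7}]' | head -2 &&
python3 -m handwheel '[{"x":0,"y":0,"z":0,"rx":0,"ry":0,"rz":-7},{"x":0,"y":0,"z":0,"rx":0,"ry":0,"rz":-7},{"x":0,"y":0,"z":0,"rx":0,"ry":0,"rz":0},{"x":0,"y":0,"z":0,"rx":0,"ry":0,"rz":0},{"x":0,"y":0,"z":0,"rx":0,"ry":0,"rz":0}]' &&
python3 - <<'E'
from h import *
need((.5071,.1327,.13))
d=grab('side','d5.png')
u,v=proj(d,(.508,.1326,.09)).astype(int);print(u-60,v-60)
cv2.imwrite('pics/d5c.png',cv2.resize(d['pixels'][v-60:v+40,u-60:u+60],None,fx=6,fy=6,interpolation=2))
print(proj(d,(.508,.1326,.084)),ctrl.sense()['ft_force'])
E
```

```text
t: 6.3
tool_pos: [0.501, -0.0106, 0.1542]
t: 6.8
tool_pos: [0.5071, 0.1344, 0.1539]
t: 7.3
tool_pos: [0.5078, 0.1322, 0.1548]
eef_rot: [0.001, 1.0, -0.0, -0.0]
ft_force: [-0.3, -1.1, -0.8]
finger_gap: 0.0223
grip_force: 30.0
pos [0.5078 0.1322 0.1548] yaw 179.89 shift tool mm [ 0.7  0.5 24.8]
193 78
[253.28253671 141.65461218] [ 0.03457522  0.76601806 -1.80479015]
```

View pics/d5c.png

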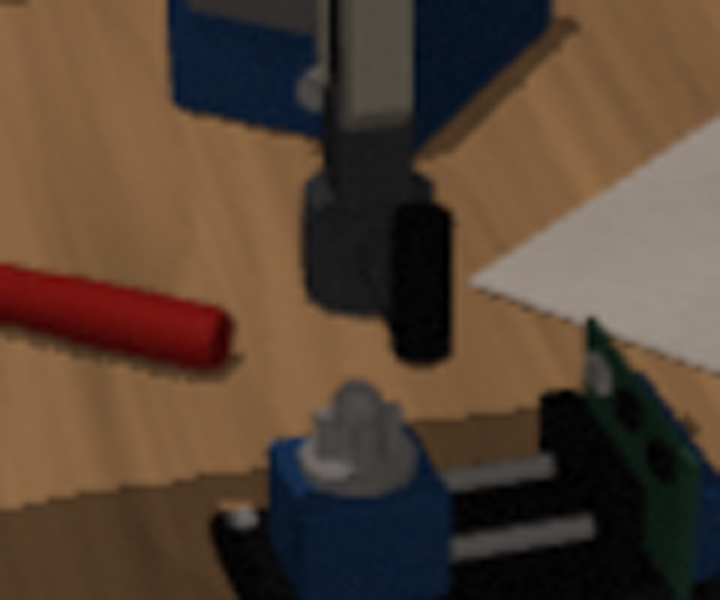

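The crop shows the hub, about x 305–430, hanging straight over the spindle nose at about (357,390), with the jaw open. It is aligned to about 1 mm, so I lower it slowly and watch the force.

```bash
python3 -m handwheel '[{"x":0.0005,"y":0.0004,"z":0.02,"rx":0,"ry":0,"rz":0},{"x":0,"y":0,"z":0.012,"rx":0,"ry":0,"rz":0},{"x":0,"y":0,"z":0,"rx":0,"ry":0,"rz":0},{"x":0,"y":0,"z":0,"rx":0,"ry":0,"rz":0},{"x":0,"y":0,"z":0,"rx":0,"ry":0,"rz":0}]' && python3 -m handwheel '[{"x":0,"y":0,"z":0.003,"rx":0,"ry":0,"rz":0},{"x":0,"y":0,"z":0.003,"rx":0,"ry":0,"rz":0},{"x":0,"y":0,"z":0,"rx":0,"ry":0,"rz":0},{"x":0,"y":0,"z":0,"rx":0,"ry":0,"rz":0}]'
```

```text
t: 7.85
tool_pos: [0.5081, 0.1327, 0.1239]
eef_rot: [-0.0, 1.0, 0.0, 0.001]
ft_force: [-0.3, -0.3, -2.0]
finger_gap: 0.0229
grip_force: 30.0
t: 8.25
tool_pos: [0.5075, 0.1327, 0.1172]
eef_rot: [-0.0, 1.0, -0.0, -0.0]
ft_force: [-0.4, -0.3, -2.5]
finger_gap: 0.0228
grip_force: 30.0
```

Still free. I'll go on down to the tooth tops at TCP z of about 0.111.

```bash
python3 -m handwheel '[{"x":0,"y":0,"z":0.002,"rx":0,"ry":0,"rz":0},{"x":0,"y":0,"z":0.002,"rx":0,"ry":0,"rz":0},{"x":0,"y":0,"z":0,"rx":0,"ry":0,"rz":0}]' && python3 -m handwheel '[{"x":0,"y":0,"z":0.0015,"rx":0,"ry":0,"rz":0},{"x":0,"y":0,"z":0.0015,"rx":0,"ry":0,"rz":0},{"x":0,"y":0,"z":0,"rx":0,"ry":0,"rz":0}]'
```

```text
t: 8.55
tool_pos: [0.5072, 0.1327, 0.1129]
eef_rot: [-0.0, 1.0, -0.0, -0.0]
ft_force: [-0.8, -0.5, -1.5]
finger_gap: 0.0226
grip_force: 30.0
t: 8.85
tool_pos: [0.5079, 0.1327, 0.1105]
eef_rot: [-0.0, 1.0, 0.0, 0.0]
ft_force: [-0.4, 0.0, 1.3]
finger_gap: 0.0228
grip_force: 30.0
```

```bash
python3 -m handwheel '[{"x":0,"y":0,"z":0.0015,"rx":0,"ry":0,"rz":0},{"x":0,"y":0,"z":0,"rx":0,"ry":0,"rz":0},{"x":0,"y":0,"z":0,"rx":0,"ry":0,"rz":0}]'; python3 -c "
from h import *
need((.508,.1326,.095)); print(ctrl.sense()['ft_torque'])"
```

```text
t: 9.15
tool_pos: [0.5087, 0.1328, 0.1098]
eef_rot: [-0.0, 1.0, 0.0, 0.001]
ft_force: [0.3, 0.1, 5.2]
finger_gap: 0.0227
grip_force: 30.0
pos [0.5087 0.1328 0.1098] yaw -179.96 shift tool mm [ 0.8 -0.2 14.8]
[ 0.04771033  0.1127993  -0.01169574]
```

Contact at about 7 N on the tooth tops. I'll feel for the angle with small turns.

```bash
python3 -m handwheel '[{"x":0,"y":0,"z":0,"rx":0,"ry":0,"rz":-1.5},{"x":0,"y":0,"z":0,"rx":0,"ry":0,"rz":-1.5},{"x":0,"y":0,"z":0,"rx":0,"ry":0,"rz":0}]'; python3 -m handwheel '[{"x":0,"y":0,"z":0,"rx":0,"ry":0,"rz":-1.5},{"x":0,"y":0,"z":0,"rx":0,"ry":0,"rz":-1.5},{"x":0,"y":0,"z":0,"rx":0,"ry":0,"rz":0}]'; python3 -c "
from h import *
need((.508,.1326,.095)); print(ctrl.sense()['ft_torque'])"
```

```text
t: 9.45
tool_pos: [0.5087, 0.133, 0.1099]
eef_rot: [-0.027, 1.0, 0.0, 0.001]
ft_force: [-0.9, 0.8, 4.9]
finger_gap: 0.0229
grip_force: 30.0
t: 9.75
tool_pos: [0.5086, 0.133, 0.1099]
eef_rot: [-0.053, 0.999, 0.0, 0.001]
ft_force: [-1.3, 1.1, 6.1]
finger_gap: 0.0227
grip_force: 30.0
pos [0.5086 0.133  0.1099] yaw -173.93 shift tool mm [ 0.7 -0.3 14.9]
[ 0.16449754  0.20213531 -0.04588877]
```

```bash
python3 -m handwheel '[{"x":0.0013,"y":0,"z":0,"rx":0,"ry":0,"rz":1},{"x":0,"y":0,"z":0,"rx":0,"ry":0,"rz":1},{"x":0,"y":0,"z":0,"rx":0,"ry":0,"rz":1}]'; python3 -m handwheel '[{"x":0,"y":0,"z":0,"rx":0,"ry":0,"rz":1},{"x":0,"y":0,"z":0,"rx":0,"ry":0,"rz":1},{"x":0,"y":0,"z":0,"rx":0,"ry":0,"rz":1}]'; python3 -m handwheel '[{"x":0,"y":0,"z":0,"rx":0,"ry":0,"rz":1},{"x":0,"y":0,"z":0,"rx":0,"ry":0,"rz":1},{"x":0,"y":0,"z":0,"rx":0,"ry":0,"rz":1}]'; python3 -c "
from h import *
need((.508,.1326,.095)); print(ctrl.sense()['ft_torque'])"
```

```text
t: 10.05
tool_pos: [0.5077, 0.1327, 0.1101]
eef_rot: [-0.026, 1.0, 0.0, 0.002]
ft_force: [0.9, 0.3, 5.2]
finger_gap: 0.0224
grip_force: 30.0
t: 10.35
tool_pos: [0.5064, 0.1326, 0.1089]
eef_rot: [0.0, 1.0, -0.0, 0.0]
ft_force: [0.1, 0.1, -1.3]
finger_gap: 0.0227
grip_force: 30.0
t: 10.65
tool_pos: [0.5058, 0.1326, 0.1083]
eef_rot: [0.027, 1.0, -0.0, -0.001]
ft_force: [-0.2, 0.3, -1.0]
finger_gap: 0.0229
grip_force: 30.0
pos [0.5058 0.1326 0.1083] yaw 176.96 shift tool mm [-2.2  0.1 13.3]
[-0.02959004  0.13741905 -0.02824915]
```

It dropped in: z fell and the force vanished. I keep going down.

```bash
python3 -m handwheel '[{"x":0,"y":0,"z":0.001,"rx":0,"ry":0,"rz":-1.5},{"x":0,"y":0,"z":0.0015,"rx":0,"ry":0,"rz":0},{"x":0,"y":0,"z":0,"rx":0,"ry":0,"rz":0},{"x":0,"y":0,"z":0,"rx":0,"ry":0,"rz":0}]'; python3 -c "
from h import *
need((.508,.1326,.095)); print(ctrl.sense()['ft_torque'])"; python3 -m handwheel '[{"x":0,"y":0,"z":0.001,"rx":0,"ry":0,"rz":0},{"x":0,"y":0,"z":0.0015,"rx":0,"ry":0,"rz":0},{"x":0,"y":0,"z":0,"rx":0,"ry":0,"rz":0}]'; python3 -c "
from h import *
need((.508,.1326,.095)); print(ctrl.sense()['ft_torque'])"
```

```text
t: 11.05
tool_pos: [0.5061, 0.1326, 0.1061]
eef_rot: [0.013, 1.0, 0.0, -0.0]
ft_force: [-0.4, -0.0, -1.9]
finger_gap: 0.0229
grip_force: 30.0
pos [0.5061 0.1326 0.1061] yaw 178.54 shift tool mm [-1.9  0.  11.1]
[-0.04235121  0.13777346 -0.00063179]
t: 11.35
tool_pos: [0.5062, 0.1326, 0.1036]
eef_rot: [0.013, 1.0, -0.0, -0.0]
ft_force: [-0.3, -0.1, -2.1]
finger_gap: 0.0221
grip_force: 30.0
pos [0.5062 0.1326 0.1036] yaw 178.53 shift tool mm [-1.8  0.1  8.6]
[ 0.00855516  0.16245731 -0.03229166]
```

Sliding freely. Down to the shoulder.

```bash
python3 -m handwheel '[{"x":0,"y":0,"z":0.0015,"rx":0,"ry":0,"rz":0},{"x":0,"y":0,"z":0.0015,"rx":0,"ry":0,"rz":0},{"x":0,"y":0,"z":0.0015,"rx":0,"ry":0,"rz":0},{"x":0,"y":0,"z":0,"rx":0,"ry":0,"rz":0}]'; python3 -m handwheel '[{"x":0,"y":0,"z":0.0015,"rx":0,"ry":0,"rz":0},{"x":0,"y":0,"z":0.0015,"rx":0,"ry":0,"rz":0},{"x":0,"y":0,"z":0,"rx":0,"ry":0,"rz":0},{"x":0,"y":0,"z":0,"rx":0,"ry":0,"rz":0}]'; python3 -c "
from h import *
need((.508,.1326,.095)); print(ctrl.sense()['ft_torque'])"
```

```text
t: 11.75
tool_pos: [0.5061, 0.1326, 0.099]
eef_rot: [0.013, 1.0, -0.0, -0.0]
ft_force: [-0.7, -0.2, -1.5]
finger_gap: 0.0222
grip_force: 30.0
t: 12.15
tool_pos: [0.5062, 0.1326, 0.0961]
eef_rot: [0.013, 1.0, -0.0, -0.0]
ft_force: [-1.3, -0.4, -1.8]
finger_gap: 0.023
grip_force: 30.0
pos [0.5062 0.1326 0.0961] yaw 178.54 shift tool mm [-1.8  0.1  1.1]
[-0.00058042  0.22759845  0.02882971]
```

```bash
python3 -m handwheel '[{"x":0,"y":0,"z":0.001,"rx":0,"ry":0,"rz":0},{"x":0,"y":0,"z":0.0005,"rx":0,"ry":0,"rz":0},{"x":0,"y":0,"z":0,"rx":0,"ry":0,"rz":0}]';  python3 -m handwheel '[{"x":0,"y":0,"z":0.0005,"rx":0,"ry":0,"rz":0},{"x":0,"y":0,"z":0.0005,"rx":0,"ry":0,"rz":0},{"x":0,"y":0,"z":0,"rx":0,"ry":0,"rz":0}]'
```

```text
t: 12.45
tool_pos: [0.5065, 0.1326, 0.0955]
eef_rot: [0.013, 1.0, 0.0, 0.0]
ft_force: [-2.5, -0.4, 4.3]
finger_gap: 0.0226
grip_force: 30.0
t: 12.75
tool_pos: [0.5068, 0.1326, 0.0954]
eef_rot: [0.013, 1.0, -0.0, 0.001]
ft_force: [-4.8, -0.1, 11.3]
finger_gap: 0.0226
grip_force: 30.0
```

Home: the shoulder contact came at the expected height. I ease the load, hold briefly, then turn clockwise with the pivot corrected for the 1 mm boss offset.

```bash
python3 -m handwheel '[{"x":0.0006,"y":0,"z":-0.001,"rx":0,"ry":0,"rz":0},{"x":0,"y":0,"z":0,"rx":0,"ry":0,"rz":0},{"x":0,"y":0,"z":0,"rx":0,"ry":0,"rz":0}]'; python3 -m handwheel '[{"x":0,"y":0.0001,"z":0,"rx":0,"ry":0,"rz":5},{"x":0,"y":0.0001,"z":0,"rx":0,"ry":0,"rz":5},{"x":0,"y":0.0001,"z":0,"rx":0,"ry":0,"rz":5},{"x":0,"y":0.0001,"z":0,"rx":0,"ry":0,"rz":5},{"x":0,"y":0,"z":0,"rx":0,"ry":0,"rz":0}]'; python3 -c "
from h import *
need((.508,.1326,.095)); print(ctrl.sense()['ft_torque'])"
```

```text
t: 13.05
tool_pos: [0.506, 0.1326, 0.0953]
eef_rot: [0.013, 1.0, 0.0, 0.0]
ft_force: [-2.7, 0.1, 6.8]
finger_gap: 0.0222
grip_force: 30.0
t: 13.55
tool_pos: [0.5055, 0.1329, 0.0953]
eef_rot: [0.187, 0.982, -0.0, -0.0]
ft_force: [-3.8, -0.1, 8.1]
finger_gap: 0.0229
grip_force: 30.0
pos [0.5055 0.1329 0.0953] yaw 158.43 shift tool mm [-2.4  0.6  0.3]
[-0.11162829  0.83626741  0.12443355]
```

```bash
for i in 1; do python3 -m handwheel '[{"x":0,"y":0.0001,"z":0,"rx":0,"ry":0,"rz":7},{"x":0,"y":0.0001,"z":0,"rx":0,"ry":0,"rz":7},{"x":0,"y":0.0001,"z":0,"rx":0,"ry":0,"rz":7},{"x":0,"y":0.0001,"z":0,"rx":0,"ry":0,"rz":7},{"x":0,"y":0,"z":0,"rx":0,"ry":0,"rz":0}]'; python3 -c "
from h import *
need((.508,.1326,.095)); print(ctrl.sense()['ft_torque'])"; done
```

```text
t: 14.05
tool_pos: [0.5056, 0.1333, 0.0953]
eef_rot: [0.42, 0.908, -0.0, -0.0]
ft_force: [-4.7, 0.0, 8.0]
finger_gap: 0.0225
grip_force: 30.1
pos [0.5056 0.1333 0.0953] yaw 130.37 shift tool mm [-2.1  1.3  0.3]
[-0.17741416  0.92312021  0.21257635]
```

```bash
python3 -m handwheel '[{"x":0.0003,"y":-0.0003,"z":0,"rx":0,"ry":0,"rz":7},{"x":0,"y":0.0001,"z":0,"rx":0,"ry":0,"rz":7},{"x":0,"y":0.0001,"z":0,"rx":0,"ry":0,"rz":7},{"x":0,"y":0.0001,"z":0,"rx":0,"ry":0,"rz":7},{"x":0,"y":0,"z":0,"rx":0,"ry":0,"rz":0}]'; python3 -c "
from h import *
need((.508,.1326,.095)); print(ctrl.sense()['ft_torque'])"; python3 - <<'E'
from h import *
d=grab('side','d6.png')
u,v=proj(d,(.53,.134,.07)).astype(int);print(u-60,v-60)
E
```

```text
t: 14.55
tool_pos: [0.5058, 0.1336, 0.0953]
eef_rot: [0.627, 0.779, 0.0, 0.0]
ft_force: [-2.8, -0.7, 6.6]
finger_gap: 0.0226
grip_force: 30.1
pos [0.5058 0.1336 0.0953] yaw 102.37 shift tool mm [-1.4  2.   0.3]
[-0.09776     0.74758934  0.25840587]
204 86
```

```bash
python3 -m handwheel '[{"x":0,"y":0.0001,"z":0,"rx":0,"ry":0,"rz":6},{"x":0,"y":0.0001,"z":0,"rx":0,"ry":0,"rz":6},{"x":0,"y":0.0001,"z":0,"rx":0,"ry":0,"rz":6},{"x":0,"y":0,"z":0,"rx":0,"ry":0,"rz":0}]'; python3 -c "
from h import *
need((.508,.1326,.095)); print(ctrl.sense()['ft_torque'])"; 
```

```text
t: 15.0
tool_pos: [0.5061, 0.1337, 0.0953]
eef_rot: [0.741, 0.672, 0.0, 0.0]
ft_force: [-3.4, 0.4, 5.5]
finger_gap: 0.0228
grip_force: 30.1
pos [0.5061 0.1337 0.0953] yaw 84.4 shift tool mm [-0.9  2.   0.3]
[0.04658411 0.75957128 0.20558321]
```

```bash
python3 -m handwheel '[{"x":0,"y":0.0001,"z":0,"rx":0,"ry":0,"rz":5},{"x":0,"y":0.0001,"z":0,"rx":0,"ry":0,"rz":5},{"x":0,"y":0,"z":0,"rx":0,"ry":0,"rz":0}]'; python3 -c "
from h import *
need((.508,.1326,.095)); print(ctrl.sense()['ft_torque'])"; 
```

```text
t: 15.3
tool_pos: [0.5062, 0.1333, 0.0953]
eef_rot: [0.796, 0.605, -0.0, 0.0]
ft_force: [-3.2, 0.5, 7.3]
finger_gap: 0.0227
grip_force: 31.3
pos [0.5062 0.1333 0.0953] yaw 74.48 shift tool mm [-0.2  1.9  0.3]
[-0.25896068  0.84229364  0.51808852]
```

Torque is rising at about 104° of turn. I'll take a bit more and see whether it is the stop.

```bash
python3 -m handwheel '[{"x":0,"y":0,"z":0,"rx":0,"ry":0,"rz":2},{"x":0,"y":0,"z":0,"rx":0,"ry":0,"rz":1},{"x":0,"y":0,"z":0,"rx":0,"ry":0,"rz":0}]'; python3 - <<'E'
from h import *
need((.508,.1326,.095)); print(ctrl.sense()['ft_torque'])
d=grab('side','d7.png')
cv2.imwrite('pics/d7c.png',np.vstack([cv2.resize(cv2.imread('pics/'+n)[95:195,190:320],None,fx=5.8,fy=2.9*1.0,interpolation=2) for n in('d5.png','d7.png')]))
E
```

```text
t: 15.6
tool_pos: [0.5062, 0.1332, 0.0952]
eef_rot: [0.811, 0.585, -0.0, 0.0]
ft_force: [-3.4, -1.6, 5.8]
finger_gap: 0.0229
grip_force: 33.0
pos [0.5062 0.1332 0.0952] yaw 71.62 shift tool mm [-0.   1.9  0.2]
[-0.23412007  0.82539522  0.8136615 ]
```

View pics/d7c.png

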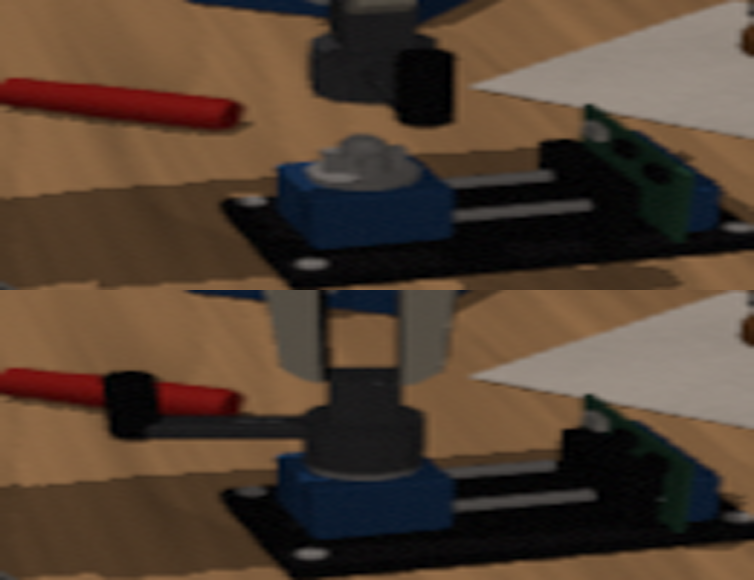

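The upper crop shows the start, with the jaw's left edge at x≈543. The lower one shows the lever seated flat on the shoulder, its arm pointing left, and the jaw moved to x≈565 against the board. I'll tighten slightly more and compare jaw pixels before and after.

```bash
python3 -m handwheel '[{"x":0,"y":0,"z":0,"rx":0,"ry":0,"rz":1.5},{"x":0,"y":0,"z":0,"rx":0,"ry":0,"rz":1.5},{"x":0,"y":0,"z":0,"rx":0,"ry":0,"rz":0},{"x":0,"y":0,"z":0,"rx":0,"ry":0,"rz":0}]'; python3 - <<'E'
from h import *
need((.508,.1326,.095)); print(ctrl.sense()['ft_torque'])
d=grab('side','d8.png')
I=[cv2.cvtColor(cv2.imread(f'pics/d{k}.png'),6).astype(np.float32) for k in(5,6,7,8)]
# jaw top-left edge patch: track rows 95+ (140..170)/2.9 , cols 190+(530..600)/5.8
for a,b in((0,1),(0,2),(0,3),(2,3)):
    T=I[a][142:152,281:288]; S=I[b][138:156,277:298]
    r=cv2.matchTemplate(S,T,cv2.TM_CCOEFF_NORMED);_,m,_,l=cv2.minMaxLoc(r);print(a,b,l[0]-4,l[1]-4,round(m,2))
for k in range(4): print(I[k][145:152,278:294].mean(0).astype(int))
p=np.array([.56,.15,.06]);e=.008*np.array([np.cos(.09),np.sin(.09),0]);print('8mm px',proj(d,p+e)-proj(d,p))
E
```

```text
t: 16.05
tool_pos: [0.5063, 0.1338, 0.0953]
eef_rot: [0.826, 0.564, 0.0, 0.0]
ft_force: [-3.9, 1.1, 4.9]
finger_gap: 0.0236
grip_force: 32.6
pos [0.5063 0.1338 0.0953] yaw 68.63 shift tool mm [-0.5  2.   0.3]
[0.18074296 0.71571408 0.71403518]
0 1 2 0 0.92
0 2 4 -1 0.94
0 3 4 -1 0.94
2 3 0 0 1.0
[65 61 61 62 50 12  5  4  4  5  5  4  5  8 11 15]
[90 90 89 86 87 86 70 20  4  3  5  5  4  5  5  7]
[89 90 88 85 86 86 85 80 55  3  4  4  5  4  4  5]
[89 90 88 86 86 86 85 81 58  4  5  4  5  4  3  5]
8mm px [ 3.75474558 -0.62509124]
```

The jaw has travelled 3.8 px, which matches 8 mm, and it no longer moves, so it is shut. Release and withdraw.

```bash
python3 -m handwheel '[{"x":0,"y":0,"z":0,"rx":0,"ry":0,"rz":0},{"x":0,"y":0,"z":0,"rx":0,"ry":0,"rz":0},{"x":0,"y":0,"z":0,"rx":0,"ry":0,"rz":0},{"x":0,"y":0,"z":0,"rx":0,"ry":0,"rz":0},{"x":0,"y":0,"z":0,"rx":0,"ry":0,"rz":0}]' 0.055; python3 -m handwheel '[{"x":0,"y":0,"z":-0.02,"rx":0,"ry":0,"rz":0},{"x":0,"y":0,"z":-0.04,"rx":0,"ry":0,"rz":0},{"x":0,"y":0,"z":-0.03,"rx":0,"ry":0,"rz":0},{"x":0,"y":0,"z":0,"rx":0,"ry":0,"rz":0},{"x":0,"y":0,"z":0,"rx":0,"ry":0,"rz":0}]'; python3 - <<'E'
from h import *
d=grab('side','d9.png')
I=[cv2.cvtColor(cv2.imread(f'pics/d{k}.png'),6).astype(np.float32) for k in(8,9)]
for k in I: print(k[145:152,278:294].mean(0).astype(int))
print(np.abs(I[0]-I[1])[125:165,200:260].mean())
E
```

```text
t: 16.6
tool_pos: [0.5064, 0.1334, 0.0946]
eef_rot: [0.826, 0.563, 0.0, 0.0]
ft_force: [0.1, 0.5, 0.2]
finger_gap: 0.0541
grip_force: 0.0
t: 17.1
tool_pos: [0.5066, 0.1335, 0.1852]
eef_rot: [0.826, 0.563, 0.001, 0.0]
ft_force: [-1.1, 0.7, -0.2]
finger_gap: 0.0553
grip_force: 0.0
[89 90 88 86 86 86 85 81 58  4  5  4  5  4  3  5]
[84 84 84 84 80 80 79 73 48  3  4  4  4  3  4  5]
4.60125
```

```bash
python3 -c "
import cv2
cv2.imwrite('pics/d9c.png',cv2.resize(cv2.imread('pics/d9.png')[80:200,190:320],None,fx=5,fy=5,interpolation=2))"
```

```text
(no output)
```

View pics/d9c.png

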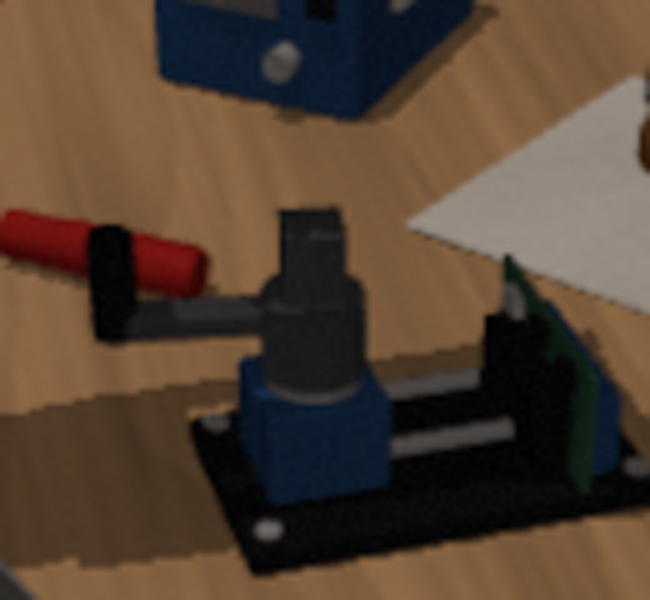

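The lever stands upright and flat on the shoulder (about 315,390) with the gripper clear of it. The jaw is against the board (about 500–580, 400).

```bash
python3 -c "
from cell import job_done
print(job_done())"
```

```text
the job is handed in; nothing more can be done
None
```

I handed the job in with the lever fully home on the spindle, the jaw shut on the board (about 8 mm of travel in the side camera), the lever released and nothing else touched; the hand-in gave no verdict.

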